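Return the tall spice tube to the slanting pantry rack

TASK

Draw the tall corked spice tube out of the upright wooden stand and slide it, cork up, right to the bottom of the one empty hole in the slanting spice rack. Keep hold of it until it is well inside the hole rather than dropping it in, then let go. Leave the short tubes and the groceries where they are.

Things in the scene. Friction and masses are not known exactly. Their poses are not given: they have to be found in the camera images.
- tall_tube: The tall corked glass spice tube, brown contents: round glass 25 mm diameter, 140 mm long, plus a cork 14 mm high, 21-23 mm diameter (154 mm overall). Foot chamfered 4 mm, to 17 mm diameter. 60-130 g. Origin at the centre of its foot, z along its axis to the cork; its turn about z does not matter. Starts upright in any of the stand's three holes, 45 mm deep; the only tall one.
- stand: Fixed light wooden block, 66 x 200 x 55 mm high, flat on the table; origin at the centre of its underside, z up, y along the row. Three upright 29 mm holes, 45 mm deep (floor 10 mm above the origin), at y = -60, 0 and 60 mm. All are occupied: the tall tube and two short tubes, in any order.
- rack: Fixed darker wooden rack: block 66 x 200 x 60 mm on a foot board 115 x 210 mm, its three holes leaning 25 degrees from vertical to the rack's -x (roughly the robot). Origin under the foot board's centre, on the table; z up, y along the row. Holes 29 mm, 50 mm deep, at y = -60, 0, 60 mm; mouths at x = -13, z = 80 mm; block's top edge 94 mm up. Two hold short tubes; any one is empty.
- free_hole: The rack's empty hole, 29 mm diameter, 50 mm deep, rim chamfered 2 mm. Origin at the centre of its floor, z along its axis out of the mouth (25 degrees from vertical), y along the row, x to the far, upper edge of the block. On that edge a blank black slate tag, 32 x 4 mm, stands 19 mm above the slanting top face, 34 mm from the hole's axis.
- free_hole_mouth (a point): Centre of the empty hole's mouth, level with the block's slanting top face, 50 mm along the hole's axis from its floor.
- stand_tube_a: Short corked glass spice tube, 25 mm diameter, 80 mm long overall (glass 66 mm, cork stopper on top); origin at the centre of its foot, z along its axis to the cork. Stands in the stand, its foot on the hole floor; not to be moved.
- stand_tube_b: Short corked glass spice tube, 25 mm diameter, 80 mm long overall (glass 66 mm, cork stopper on top); origin at the centre of its foot, z along its axis to the cork. Stands in the stand, its foot on the hole floor; not to be moved.
- rack_tube_a: Short corked glass spice tube, 25 mm diameter, 80 mm long overall (glass 66 mm, cork stopper on top); origin at the centre of its foot, z along its axis to the cork. Leans in a hole of the rack, sticking out 30 mm along the hole's axis; not to be moved.
- rack_tube_b: Short corked glass spice tube, 25 mm diameter, 80 mm long overall (glass 66 mm, cork stopper on top); origin at the centre of its foot, z along its axis to the cork. Leans in a hole of the rack, sticking out 30 mm along the hole's axis; not to be moved.
- jar: Bystander: amber glass jar, 72 mm diameter, 110 mm high; origin at the centre of its underside.
- tin: Bystander: low steel tin, 84 mm diameter, 45 mm high; origin at the centre of its underside.
- carton: Bystander: cardboard packet 50 x 75 x 130 mm high; origin at the centre of its underside.
Mind the look-alikes: they are no part of the job. What is shaped like the tall_tube but blue is not meant.

How it is judged:
By the outcome, as a careful person would: the job done as asked, in the order asked, and still so for the second after the job is handed in, with the robot touching nothing.
It also fails if it takes over 42 s, if anything falls off the work surface, if the arm or the gripper's body presses on something with over 40 N, if the wrist force passes 120 N, or if a joint passes its speed limit or range.

ROBOT

A 6-joint arm with a two-finger parallel gripper is mounted at the origin on the work surface. World frame = base frame: x ahead of the robot, y to its left, z up, the work surface at z = 0. Lengths are in m, angles in rad, forces in N, time in s.
With the tool pointing down it reaches from about 0.375 to 0.75 m from the base axis. Payload 9 kg.
Tool frame: the origin (TCP) lies between the finger pads; the fingertips stand 22 mm ahead of it and the grasp point (between the pads) lies 3 mm ahead of it; z points along the fingers, y is the line along which they close (so a half turn about z gives the same grasp; the last joint's range is limited). The gripper opens to 85 mm and grips with 20 to 120 N. Pads are 22 mm wide; open, the fingers measure 114 mm over their backs; the gripper's body (76 mm by 85 mm) begins 54 mm behind the grasp point. The pads swing forward as they close: fully open they stand 13 mm farther back than shut.
Start: joints at [1.123, 0.104, 0.097, 1.564, 0, 1.353], TCP at [0.137, 0.584, 0.253] pointing down, gripper open.
Joint ranges: [-2.99, 2.99], [-0.84, 1.86], [-1.1, 1.16], [-1.84, 2.11], [-1.51, 1.56], [-3.14, 3.14]. Speed limits (rad/s): [2.22, 2.22, 2.57, 3.14, 3.14, 3.14].

INTERFACE

Orientations are given as a unit quaternion [x, y, z, w].
In Python, from station import manip gives the robot as it stands.
- The arm moves only by the tool play_rows, never from a script. Its argument "plan" is a list of rows, each a list of 4 numbers: the shift along the tool's x, y, z in cm, then the turn about the tool's z in rad. In form: [[tx, ty, tz, roll], ...]. A call has 1 to 20 rows; each row is the pose to reach, as a shift and turn from the pose commanded when the call began, along the tool's axes at that moment; what a row does not reach only later rows make up. A row lasts 1/12 s, in which the tool goes at most 41.7 mm and 7.16 degrees, less where a joint would pass 70% of its speed; a pose out of reach is approached as far as the arm can. A call with a gripper value outside its range is refused whole. "claw" is the finger opening in cm, from 0 to 8.54, set as the call begins (left out, the last holds). The fingers move at their own pace and stop on an object; the grip force is fixed at half the most. Time passes only in rows, so rows that repeat a pose let the fingers close. It gives the time, the measured TCP pose, the force, the opening and the grip force at its end, in the units of the state.
- manip.state(): the state, without advancing time (a new reading comes with each control period).
- manip.snapshot(name): name is "scene" or "top" or "wrist"; returns a dict with "frame" (420x560x3 uint8, blue, green, red), "z_map" (420x560 float32, m along the optical axis (not along the pixel's ray), 0 where there is no reading), "vertical_fov" (degrees; the focal length in pixels is half the picture's height over the tangent of half this angle, whatever the lens; pixels are square), "cx", "cy" (the principal point, pixels), "rvec" (rotation vector, rad) and "tvec" (3), from world to camera coordinates, as OpenCV has them; the wrist camera has in their place "mount" (4x4, takes a point from camera to tool coordinates, whose origin is the TCP and whose axes are the flange's). Camera axes: x right, y down, z forward; pixel columns grow to the right and rows downward; lengths in m; the calibration is good to about 2 mm. A picture is of the moment at which its call begins: read the wrist's pose just before it.
- manip.sign_off(): hands the job in; it is judged then, once.
The state is a dict: "time_s": time; "joints": joint angles; "dq": joint speeds; "effort": joint torques, N m; "position": TCP position; "tool_rot": TCP orientation; "wrist_force": force on the tool from outside, world axes, zero at the start; "torque": the same for the moment, N m; "grip_width": finger opening in m; "grip_force": force on a finger pad.
Only numpy, scipy, OpenCV 4.12 (cv2) and the standard library are available. Lean on these libraries where they do the work, as an engineer would, in place of code of your own. Each camera call takes 0.05 s, during which the arm holds its last target. There are 200 camera calls.

## Working session

There is one attempt and no reset: what is moved stays moved. The work goes in short steps, Python scripts to look and compute and a tool call to move; the robot and the scene stay as the last step left them, time stands still between calls to the robot, and variables do not carry over. Pictures are saved under pics/ and viewed, at most 10 in all, crops included, and the job is handed in when it is done.

Besides the shell and the picture viewer there is one more tool, called after "Call:" as name([rows], argument=value, ...), one row to a line, values as JSON. play_rows: Moves the arm, as the interface text tells. Its arguments: {"type":"object","properties":{"plan":{"type":"array","items":{"type":"array","items":{"type":"number"}}},"claw":{"type":"number"}},"required":["plan"]}

```bash
mkdir -p pics
cat > h.py <<'E'
import numpy as np, cv2
from station import manip
from scipy.spatial.transform import Rotation as R
def snap(n):
    st=manip.state(); s=manip.snapshot(n); f=210/np.tan(np.radians(s['vertical_fov'])/2)
    if 'rvec' in s:
        Rc=cv2.Rodrigues(np.array(s['rvec'],float))[0]; t=np.array(s['tvec'],float).ravel()
        Rw=Rc.T; o=-Rc.T@t
    else:
        T=np.eye(4); T[:3,:3]=R.from_quat(st['tool_rot']).as_matrix(); T[:3,3]=st['position']
        M=T@np.array(s['mount']); Rw=M[:3,:3]; o=M[:3,3]
    s.update(f=f,Rw=Rw,o=o); return s
def cloud(s):
    v,u=np.mgrid[:420,:560]; z=s['z_map']
    p=np.stack([(u-s['cx'])/s['f']*z,(v-s['cy'])/s['f']*z,z],-1)@s['Rw'].T+s['o']; p[z==0]=np.nan; return p
def ray(s,u,v,z):
    d=s['Rw']@np.array([(u-s['cx'])/s['f'],(v-s['cy'])/s['f'],1]); return s['o']+d*(z-s['o'][2])/d[2]
def proj(s,p):
    q=s['Rw'].T@(np.array(p)-s['o']); return q[:2]/q[2]*s['f']+[s['cx'],s['cy']]
E
python3 - <<'E'
from h import *
for n in('scene','top'):
    s=snap(n); cv2.imwrite(f'pics/{n}0.png',s['frame']); print(n,s['f'],s['cx'],s['cy'],s['o'],s['Rw'][:,2],s['Rw'][:,0]); np.savez(f'{n}0.npz',**{k:s[k] for k in s})
print(manip.state())
E
```

```text
scene 429.00527367117166 273.814695170653 214.4235748704054 [ 1.14715772 -0.06165488  0.44754471] [-0.80330708  0.13762069 -0.57944654] [0.16476821 0.98631509 0.00582953]
top 412.41227378379 287.16154560716586 216.4418981176228 [ 0.49217527 -0.00940838  0.79208457] [ 0.17803523  0.02779438 -0.9836315 ] [-0.01833034 -0.99933389 -0.03155583]
{'time_s': 0.1, 'joints': array([1.12333238e+00, 1.04617690e-01, 9.65362940e-02, 1.56386894e+00,
       2.54403103e-05, 1.35309565e+00]), 'dq': array([ 4.95635754e-05, -1.38003981e-04,  1.37127240e-03,  1.62166897e-03,
        6.39391583e-04, -6.62410499e-04]), 'effort': array([ 6.79020333e-03, -5.58204567e+01,  5.04721892e+01,  1.30407893e-02,
       -2.81617567e-04, -3.91826859e-06]), 'position': array([0.13651633, 0.58399455, 0.25260696]), 'tool_rot': array([ 1.14629091e-01,  9.93408193e-01, -5.41231516e-04, -2.00405840e-04]), 'wrist_force': array([0.68389859, 0.73348792, 0.41486278]), 'torque': array([-0.00785579,  0.004575  ,  0.02324585]), 'grip_force': 0.0, 'grip_width': 0.08543001084879148}
```

View pics/scene0.png

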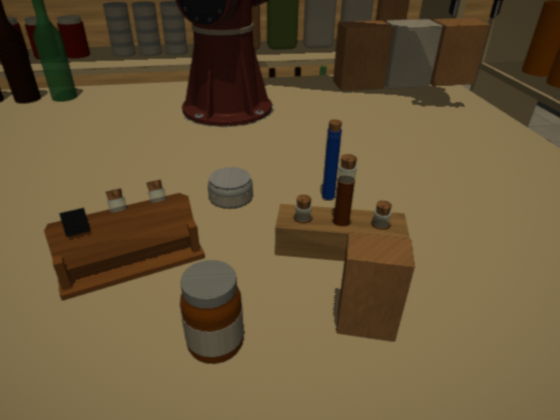

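View pics/top0.png

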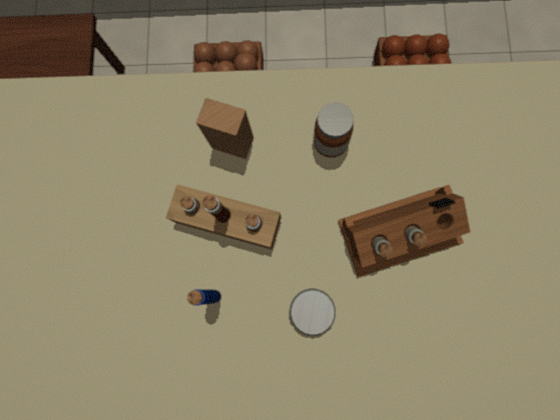

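Candidates for the tall tube, in scene pixels:
- brown tall tube in the stand: (344,190), with its cork at (348,160)
- blue tall tube standing free: (331,160)
- short tubes in the stand: (304,208) and (382,215)
- short tubes in the rack: (117,200) and (156,190)

I choose the brown one in the stand, top pixel (212,204). The rack's empty hole is at top pixel (445,220), beside the slate tag at (440,203).

Run:
```python
from h import *
a=dict(np.load('top0.npz',allow_pickle=True)); b=dict(np.load('scene0.npz',allow_pickle=True))
im=np.vstack([cv2.resize(a['frame'][175:260,160:290],None,fx=3,fy=3,interpolation=2),cv2.resize(a['frame'][180:275,335:465],None,fx=3,fy=3,interpolation=2)])
im2=cv2.resize(b['frame'][115:295,265:420],None,fx=2.5,fy=3,interpolation=2)
H=max(im.shape[0],im2.shape[0]); pad=lambda i:cv2.copyMakeBorder(i,0,H-i.shape[0],0,0,0)
im=np.clip(np.hstack([pad(im),pad(im2)])*1.6,0,255).astype('uint8');print(im.shape); cv2.imwrite('pics/crop.png',im)
for n,s in(('top',a),('scene',b)):
    p=cloud(s)
    ok=np.isfinite(p[...,2])
    for lo,hi in((.05,.06),):
        m=ok&(p[...,2]>lo)&(p[...,2]<hi)&(p[...,1]>.0)&(p[...,1]<.3)
        m=m.astype('uint8'); nn,l,st,c=cv2.connectedComponentsWithStats(m)
        for i in range(1,nn):
            if st[i,4]>150:
                q=p[l==i]; r=cv2.minAreaRect(q[:,:2].astype('float32')*1000); print(n,'stand?',st[i],np.median(q[:,2]),r)
    # table
    print('table z',np.nanmedian(p[...,2]))
    for nm,(u,v) in dict(top=dict(tall=(212,203),blue=(195,297),s1=(188,203),s2=(252,222),r1=(382,245),r2=(415,235),hole=(446,221)),scene=dict(tall=(348,160),s1=(304,201),s2=(382,208),r1=(117,195),r2=(156,185)))[n].items():
        print(n,nm,p[v-2:v+3,u-2:u+3].reshape(-1,3)[np.nanargmax(p[v-2:v+3,u-2:u+3,2])].round(4))
```

```text
(540, 778, 3)
top stand? [ 166  184  115   63 3009] 0.054920209830755295 ((631.9546508789062, 129.6011962890625), (200.4671630859375, 66.24488067626953), 73.25377655029297)
table z -0.00019393794117494867
top tall [0.6279 0.1236 0.1665]
top blue [0.4844 0.1526 0.1575]
top s1 [0.6489 0.1854 0.0914]
top s2 [0.6087 0.0712 0.0926]
top r1 [ 0.5622 -0.1469  0.1115]
top r2 [ 0.5791 -0.2017  0.1126]
top hole [ 0.6052 -0.2725  0.0652]
scene stand? [ 275  204  135   35 2708] 0.054717667288121996 ((633.3413696289062, 132.01600646972656), (200.14036560058594, 70.3901596069336), 73.4623794555664)
scene stand? [340 301  63  15 365] 0.05545128685384659 ((815.1303100585938, 114.60816955566406), (74.34233093261719, 3.801348924636841), 69.86107635498047)
table z 0.0003408107339109012
scene tall [0.6432 0.1299 0.1649]
scene s1 [0.6202 0.0717 0.0912]
scene s2 [0.6591 0.1837 0.0909]
scene r1 [ 0.5857 -0.2019  0.1074]
scene r2 [ 0.5689 -0.1468  0.1092]
```

View pics/crop.png

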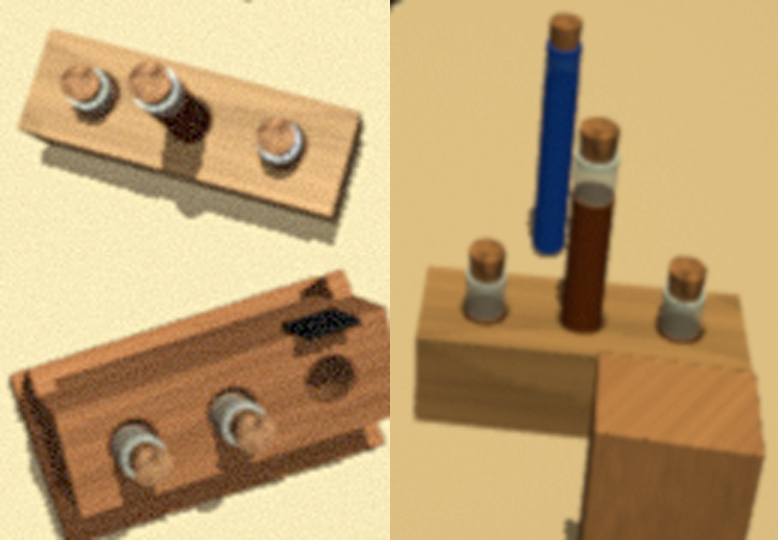

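The crop confirms the choice. The brown corked tall tube is in the stand's middle hole. The blue one stands free behind it. The rack's empty hole is the right-most one in the top view, beside the black tag.

Run:
```python
from h import *
a=dict(np.load('top0.npz',allow_pickle=True)); b=dict(np.load('scene0.npz',allow_pickle=True))
for n,s in(('top',a),('scene',b)):
    p=cloud(s); z=p[...,2]
    m=(z>.155)&(abs(p[...,0]-.633)<.03)&(abs(p[...,1]-.13)<.03); q=p[m]
    print(n,'tall top',m.sum(),[cv2.minEnclosingCircle((q[:,:2]*1000).astype('float32'))], q[:,2].max(), q[q[:,2]>.162].mean(0))
    for c in((.633,.13),(.65,.187),(.616,.073)):
        pass
    # rack face
    box=(p[...,1]<-.1)&(p[...,1]>-.36)&(p[...,0]>.48)&(p[...,0]<.68)&(z>.05)&(z<.1)
    q=p[box]; rng=np.random.default_rng(0); best=None
    for _ in range(400):
        t=q[rng.choice(len(q),3)]; nn=np.cross(t[1]-t[0],t[2]-t[0]); L=np.linalg.norm(nn)
        if L<1e-6: continue
        nn/=L; nn*=np.sign(nn[2])
        if not .8<nn[2]<.97: continue
        inl=abs((q-t[0])@nn)<.002
        if best is None or inl.sum()>best.sum(): best=inl
    Q=q[best]; c=Q.mean(0); nn=np.linalg.svd(Q-c)[2][2]; nn*=np.sign(nn[2])
    print('face n',nn,np.degrees(np.arccos(nn[2])),'yaw',np.degrees(np.arctan2(-nn[1],-nn[0])),len(Q))
    yaw=np.arctan2(-nn[1],-nn[0]); ey=np.array([-np.sin(yaw),np.cos(yaw),0]); ex=np.cross(ey,nn)
    uv=np.c_[(Q-c)@ex,(Q-c)@ey]*1000; r=cv2.minAreaRect(uv.astype('float32')); cen=c+(ex*r[0][0]+ey*r[0][1])/1000
    print('rect',r,'centre',cen,'ex',ex,'ey',ey)
    for k in(-60,0,60): h=cen+ey*k/1000; print('hole?',k,h,proj(s,h))
```

```text
top tall top 174 [((632.0795288085938, 129.3983154296875), 11.549016952514648)] 0.1671169979087438 [0.63198295 0.12975287 0.16418731]
face n [-0.40554961 -0.11984291  0.90618276] 25.016945002701252 yaw 16.462800341461712 2983
rect ((0.8705520629882812, -1.4317779541015625), (71.64533996582031, 200.75711059570312), 0.5595120191574097) centre [ 0.59008467 -0.2046996   0.08161709] ex [0.86903283 0.25680564 0.42288628] ey [-0.28339276  0.95900393  0.        ]
hole? -60 [ 0.60708823 -0.26223984  0.08161709] [445.21783988 220.49814583]
hole? 0 [ 0.59008467 -0.2046996   0.08161709] [412.35502006 231.00150806]
hole? 60 [ 0.5730811  -0.14715936  0.08161709] [379.35990479 241.54715355]
scene tall top 177 [((633.5147094726562, 131.95826721191406), 12.259221076965332)] 0.16490064451371178 [0.63421303 0.13206893 0.16360841]
face n [0.56899704 0.15638177 0.80733333] 36.16379672054153 yaw -164.63240106457442 1014
rect ((10.760175704956055, 0.7367782592773438), (84.39789581298828, 199.75442504882812), 2.131098747253418) centre [ 0.61584477 -0.19505778  0.07599606] ex [-0.77846747 -0.21395211  0.59009566] ey [ 0.26501087 -0.96424542  0.        ]
hole? -60 [ 0.59994411 -0.13720305  0.07599606] [162.7526961  212.08477967]
hole? 0 [ 0.61584477 -0.19505778  0.07599606] [121.61503733 221.8789109 ]
hole? 60 [ 0.63174542 -0.25291251  0.07599606] [ 77.64823871 232.34660907]
```

```bash
cat >> h.py <<'E'
def shift(p):
    st=manip.state(); M=R.from_quat(st['tool_rot']).as_matrix(); return (M.T@(np.array(p)-st['position'])*100).round(2)
def yawdiff(deg):
    M=R.from_quat(manip.state()['tool_rot']).as_matrix(); y=np.degrees(np.arctan2(M[1,1],M[0,1])); d=(deg-y+90)%180-90
    return -np.radians(d),y
E
python3 -c "
from h import *
print(shift([.633,.1305,.253]),yawdiff(73.3),yawdiff(106.5)); print(manip.snapshot('wrist')['mount'])"
```

```text
[-5.867e+01 -3.285e+01 -2.000e-02] (np.float64(0.06170685734523219), np.float64(76.83554249289764)) (np.float64(-0.5177424543168853), np.float64(76.83554249289764))
[[-8.60034543e-04 -9.55228993e-01 -2.95866239e-01  7.46454039e-02]
 [ 9.99999564e-01 -9.28987620e-04  9.24801016e-05 -7.54783781e-04]
 [-3.63195748e-04 -2.95866031e-01  9.55229375e-01 -1.21355204e-01]
 [ 0.00000000e+00  0.00000000e+00  0.00000000e+00  1.00000000e+00]]
```

Call:
play_rows([
  [-15, -8.4, 0, 0],
  [-25, -14, 0, 0],
  [-35, -19.6, 0, 0],
  [-45, -25.2, 0, 0],
  [-55, -30.8, 0, 0],
  [-58.7, -32.85, 0, 0.06],
  [-58.7, -32.85, 0, 0.06],
  [-58.7, -32.85, 0, 0.06],
  [-58.7, -32.85, 0, 0.06],
  [-58.7, -32.85, 0, 0.06],
  [-58.7, -32.85, 0, 0.06],
  [-58.7, -32.85, 0, 0.06],
  [-58.7, -32.85, 0, 0.06],
  [-58.7, -32.85, 0, 0.06],
  [-58.7, -32.85, 0, 0.06],
  [-58.7, -32.85, 0, 0.06],
  [-58.7, -32.85, 0, 0.06],
  [-58.7, -32.85, 0, 0.06],
  [-58.7, -32.85, 0, 0.06],
  [-58.7, -32.85, 0, 0.06],
], claw=8.5)

```text
time_s: 1.82
position: [0.6326, 0.1317, 0.2535]
tool_rot: [0.144, 0.99, 0.0, -0.0]
wrist_force: [0.4, -0.6, 0.2]
grip_width: 0.0849
grip_force: 0.0
```

Run:
```python
from h import *
s=snap('wrist'); cv2.imwrite('pics/w1.png',s['frame']); p=cloud(s); z=p[...,2]
m=(z>.155)&(z<.18)&(abs(p[...,0]-.633)<.03)&(abs(p[...,1]-.13)<.03); q=p[m]
print(m.sum(),cv2.minEnclosingCircle((q[:,:2]*1000).astype('float32')),q.mean(0),proj(s,[.633,.131,.164]))
print(manip.state()['joints'],shift([.633,.131,.121]))
```

```text
719 ((632.1622314453125, 130.85340881347656), 11.466255187988281) [0.63122123 0.13120605 0.16409227] [279.48434938 220.5244443 ]
[3.53335665e-03 2.48631988e-01 2.58016264e-01 1.57999496e+00
 2.78108999e-04 2.91875649e-01] [-0.06 -0.08 13.27]
```

View pics/w1.png

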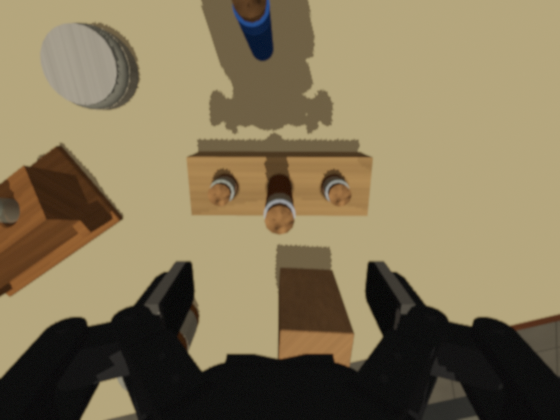

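The cork is centred between the fingers at (280,218). Next I descend and close.

Call:
play_rows([
  [0, 0, 3, 0],
  [0, 0, 6, 0],
  [0, 0, 9, 0],
  [0, 0, 11, 0],
  [0, 0, 12.5, 0],
  [0, 0, 13.3, 0],
  [0, 0, 13.3, 0],
  [0, 0, 13.3, 0],
])

```text
time_s: 2.53
position: [0.6332, 0.1314, 0.1212]
tool_rot: [0.144, 0.99, 0.0, 0.0]
wrist_force: [-0.7, 0.6, 0.0]
grip_width: 0.0851
grip_force: 0.0
```

Call:
play_rows([
  [0, 0, 0, 0],
  [0, 0, 0, 0],
  [0, 0, 0, 0],
  [0, 0, 0, 0],
  [0, 0, 0, 0],
  [0, 0, 0, 0],
  [0, 0, 0, 0],
  [0, 0, 0, 0],
  [0, 0, 0, 0],
  [0, 0, 0, 0],
  [0, 0, 0, 0],
  [0, 0, 0, 0],
], claw=2.0)

```text
time_s: 3.53
position: [0.6338, 0.1307, 0.1209]
tool_rot: [0.144, 0.99, 0.0, 0.001]
wrist_force: [-0.1, 1.4, 6.1]
grip_width: 0.0236
grip_force: 59.0
```

Call:
play_rows([
  [0, 0, -1, 0],
  [0, 0, -2.2, 0],
  [0, 0, -3.3, 0],
  [0, 0, -3.3, 0],
  [0.8, 0, -3.28, 0],
  [1.5, 0, -3.2, 0],
  [2.2, 0, -3.1, 0],
  [2.8, 0, -2.98, 0],
  [2.8, 0, -2.98, 0],
])

```text
time_s: 4.28
position: [0.6078, 0.1387, 0.1519]
tool_rot: [0.144, 0.99, 0.0, 0.003]
wrist_force: [6.0, -1.4, 5.3]
grip_width: 0.0239
grip_force: 60.1
```

```bash
cat >> h.py <<'E'
def tilt(name=None):
    s=snap('wrist'); st=manip.state(); M=R.from_quat(st['tool_rot']).as_matrix()
    p=(cloud(s)-st['position'])@M
    m=(abs(p[...,1])<.018)&(abs(p[...,0])<.1)&(p[...,2]>-.065)&(p[...,2]<.13)
    if name: cv2.imwrite(name,s['frame'])
    return s,p,m,st
E
python3 - <<'E'
from h import *
s,p,m,st=tilt('pics/w2.png'); q=p[m]
for a in range(-60,130,10):
    k=(q[:,2]*1000>=a)&(q[:,2]*1000<a+10)&(abs(q[:,1])<.006)
    if k.sum(): print(a,k.sum(),(np.median(q[k],0)*1000).round(1),(q[k,0].min()*1000).round(1),(q[k,0].max()*1000).round(1))
E
```

```text
-60 829 [  9.6   0.1 -56.9] 7.4 11.2
-50 2159 [ 10.6  -0.1 -42.4] 0.7 21.1
-40 345 [ 18.3  -0.1 -36.1] 14.1 20.8
-30 439 [ 17.1  -0.1 -26.5] 13.9 19.5
-20 211 [ 15.3   0.  -15.2] 12.4 17.3
-10 194 [13.2  0.  -5.1] 11.1 14.6
0 131 [11.2  0.1  4.9] 8.9 12.6
10 107 [ 8.8 -0.3 15. ] 6.5 10.4
20 83 [ 6.7 -0.3 24.9] 4.1 8.0
30 70 [ 4.5  0.3 34.2] 2.5 5.7
40 63 [ 2.1 -0.3 44.3] -0.1 3.5
50 51 [-0.4 -0.3 54.7] -1.8 1.2
60 44 [-2.5 -0.2 64.9] -5.0 -1.1
70 40 [-4.9 -0.2 74.7] -7.0 -3.4
80 33 [-7.2  0.5 85.1] -9.1 -5.9
90 371 [-0.2 -0.2 96.5] -11.0 8.8
100 54 [  8.4  -0.2 105. ] 8.0 8.8
110 49 [ 8.400e+00 -1.000e-01  1.155e+02] 8.0 8.8
120 42 [  8.6   0.3 124.9] 8.0 8.9
```

Tilting works: about 13° so far at only 6 N. I'll continue to 25°.

Call:
play_rows([
  [0.4, 0, 0.1, 0],
  [0.8, 0, 0.22, 0],
  [1.2, 0, 0.38, 0],
  [1.6, 0, 0.55, 0],
  [1.9, 0, 0.62, 0],
  [1.9, 0, 0.62, 0],
])

```text
time_s: 4.83
position: [0.59, 0.144, 0.1457]
tool_rot: [0.144, 0.99, 0.0, 0.003]
wrist_force: [6.3, -1.2, 5.6]
grip_width: 0.0237
grip_force: 61.8
```

```bash
cat >> h.py <<'E'
def lean(name=None):
    s,p,m,st=tilt(name); q=p[m]; q=q[(abs(q[:,1])<.005)&(q[:,2]>-.025)&(q[:,2]<.07)]
    c=np.polyfit(q[:,2],q[:,0],1)
    for _ in range(5):
        r=q[:,0]-np.polyval(c,q[:,2]); c=np.polyfit(q[abs(r)<.003][:,2],q[abs(r)<.003][:,0],1)
    th=-np.arctan(c[0]); print('lean',np.degrees(th),'axis x at tool z=3mm',(np.polyval(c,.003)-.0125/np.cos(th))*1000)
    return s,p,th
E
python3 - <<'E'
from h import *
lean()
E
```

```text
lean 22.816923091844775 axis x at tool z=3mm -3.6088508196215305
```

Call:
play_rows([
  [0.2, 0, 0.06, 0],
  [0.4, 0, 0.12, 0],
  [0.4, 0, 0.12, 0],
  [0.4, 0, -1.5, 0],
  [0.4, 0, -4, 0],
  [0.4, 0, -7, 0],
  [0.4, 0, -10, 0],
  [0.4, 0, -12, 0],
  [0.4, 0, -12.5, 0],
  [0.4, 0, -12.5, 0],
  [0.4, 0, -12.5, 0],
])

```text
time_s: 5.8
position: [0.584, 0.1453, 0.2675]
tool_rot: [0.144, 0.99, -0.0, -0.001]
wrist_force: [-0.2, -0.3, -1.6]
grip_width: 0.0237
grip_force: 61.3
```

Run:
```python
from h import *
s,p,th=lean('pics/w3.png')
m=(abs(p[...,1])<.02)&(p[...,2]>.03)&(p[...,2]<.125)&(abs(p[...,0])<.08)
print('lowest tube pts',[ (np.percentile(p[m][:,2],k)*1000).round(1) for k in(95,99,100)], (p[m][p[m][:,2]>.085].mean(0)*1000).round(1))
# fit centre line in y
q=p[m]
for a in range(30,120,15):
    k=(q[:,2]*1000>=a)&(q[:,2]*1000<a+15)
    if k.sum(): print(a,k.sum(),(q[k].min(0)*1000).round(1),(q[k].max(0)*1000).round(1))
# target hover: rack hole mouth approx, 
mouth=np.array([.607,-.262,.0816]);print(shift([.60,-.20,.32]),yawdiff(106.5))
```

```text
lean 24.332975788077484 axis x at tool z=3mm -4.644887680488544
lowest tube pts [np.float64(94.3), np.float64(97.2), np.float64(97.6)] [-34.    0.5  94.1]
30 18 [-11.9  -9.1  30.4] [-3.2  7.9 44.2]
45 11 [-19.5  -9.2  45.6] [-10.3   7.9  57.9]
60 16 [-27.1  -9.4  60. ] [-17.6   7.9  74.1]
75 3 [-32.7  -3.9  82. ] [-27.9   5.4  90. ]
90 8 [-36.4  -6.5  92.6] [-32.6   8.   97.6]
[-11.41 -32.63  -5.32] (np.float64(-0.5777523592789895), np.float64(73.3972282095879))
```

Lean is 24.3° and the tube is held firmly. Now I go to a hover by the rack, aligning yaw.

Call:
play_rows([
  [-2, -5, -3, -0.1],
  [-3, -9, -3, -0.2],
  [-5, -13, -3, -0.3],
  [-6, -17, -3, -0.4],
  [-7.5, -21, -3, -0.5],
  [-8.5, -25, -3, -0.578],
  [-9.5, -28.5, -3, -0.578],
  [-10, -31, -3, -0.578],
  [-10, -31, -3, -0.578],
  [-10, -31, -3, -0.578],
  [-10, -31, -3, -0.578],
  [-10, -31, -3, -0.578],
])

```text
time_s: 6.85
position: [0.5917, -0.1791, 0.298]
tool_rot: [-0.144, 0.99, 0.001, -0.0]
wrist_force: [-0.2, -0.6, -0.7]
grip_width: 0.0234
grip_force: 61.3
```

Run:
```python
from h import *
s,p,th=lean('pics/w4.png'); np.savez('w4.npz',**s); print(yawdiff(106.5))
P=cloud(s); z=P[...,2]
n=np.array([-.40554961,-.11984291,.90618276]); c=np.array([.59008,-.2047,.0816])
print(proj(s,[.607,-.262,.0816]))
d=(P-c)@n; m=(abs(d)<.006)&(z>.05)&(z<.1)&(P[...,1]<-.1); Q=P[m]
for _ in range(3):
    cc=np.median(Q,0); cc=Q.mean(0); nn=np.linalg.svd(Q-cc,full_matrices=False)[2][2]; nn*=np.sign(nn[2]); Q=Q[abs((Q-cc)@nn)<.002]
yaw=np.arctan2(-nn[1],-nn[0]); print(len(Q),cc,nn,np.degrees(np.arccos(nn[2])),np.degrees(yaw))
```

```text
lean 24.288663565568243 axis x at tool z=3mm -3.316832835019679
(np.float64(0.0019111709997613566), np.float64(106.60950203221412))
[207.3829879  176.35898827]
7774 [ 0.5891602  -0.2043695   0.08131086] [-0.4019189  -0.12161364  0.9075634 ] 24.829226793262276 16.834898115714186
```

View pics/w4.png

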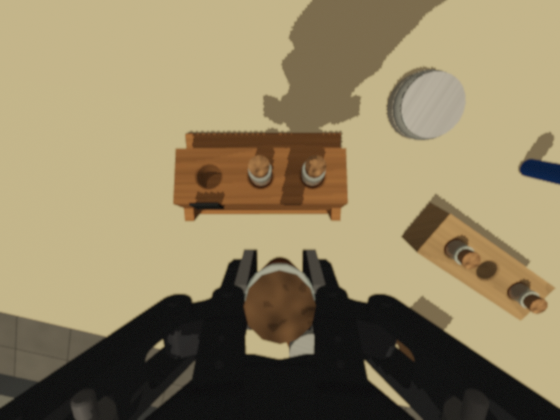

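The view shows the empty hole at (208,177) with the tag at (206,205). The stand's middle hole, now empty, is at (487,269), and the tube's cork is between the fingers at (280,300).

Run:
```python
from h import *
s=dict(np.load('w4.npz',allow_pickle=True)); g=s['frame'].astype(int)[...,2]; P=cloud(s)
c=np.array([.58916,-.20437,.08131]); n=np.array([-.4019,-.1216,.9076]); n/=np.linalg.norm(n)
def hit(u,v):
    d=s['Rw']@np.array([(u-s['cx'])/s['f'],(v-s['cy'])/s['f'],1]); return s['o']+d*((c-s['o'])@n)/(d@n)
sub=g[155:200,185:232]; print('face',np.median(sub),'hole',g[175:180,205:211].mean())
for t in (70,80,90,100):
    m=(g<t).astype('uint8'); m[:160]=0; m[199:]=0; m[:,:188]=0; m[:,230:]=0
    k,l,st,ce=cv2.connectedComponentsWithStats(m); i=l[177,207]; 
    if i: 
        cn=max(cv2.findContours((l==i).astype('uint8'),0,1)[0],key=len); print(t,st[i],cv2.fitEllipse(cn),hit(*cv2.fitEllipse(cn)[0]))
# depth-based: pixels below plane
d=(P-c)@n; m=((d<-.003)).astype('uint8'); m[:160]=0; m[197:]=0; m[:,:188]=0; m[:,230:]=0
k,l,st,ce=cv2.connectedComponentsWithStats(m); i=l[177,207]; print('depth',i,st[i])
cn=max(cv2.findContours((l==i).astype('uint8'),0,1)[0],key=len); e=cv2.fitEllipse(cn); print(e,hit(*e[0]))
yaw=np.radians(16.6); ey=np.array([-np.sin(yaw),np.cos(yaw),0]); ex=np.cross(ey,n)
m=(abs(d)<.002)&(P[...,1]<-.1)&(P[...,2]>.05); Q=P[m]; uv=np.c_[(Q-c)@ex,(Q-c)@ey]*1000
print(np.percentile(uv,[.5,50,99.5],axis=0)); r=cv2.minAreaRect(uv.astype('float32'));print(r); o=c+(ex*r[0][0]+ey*r[0][1])/1000; print(o,o-ey*.06,proj(s,o-ey*.06))
```

```text
face 133.0 hole 66.43333333333334
70 [198 172  17  15 143] ((204.51510620117188, 177.64552307128906), (13.5527982711792, 16.32658576965332), 58.1113166809082) [ 0.60927663 -0.26475321  0.08212785]
80 [197 170  22  18 192] ((206.0671844482422, 177.6324920654297), (15.495719909667969, 21.039949417114258), 85.14557647705078) [ 0.60875388 -0.26304054  0.08212583]
90 [197 168  24  20 314] ((206.89715576171875, 177.33531188964844), (17.80083656311035, 22.730484008789062), 81.89094543457031) [ 0.60817923 -0.26222345  0.08198083]
100 [196 166  25  23 409] ((207.63978576660156, 177.34527587890625), (20.400787353515625, 24.296737670898438), 100.67047119140625) [ 0.60794555 -0.26139835  0.0819879 ]
depth 1 [197 164  25  24 467]
((208.90667724609375, 175.3622283935547), (22.94314193725586, 24.23775863647461), 61.842018127441406) [ 0.60551042 -0.26067016  0.08100715]
[[-34.06990488 -98.46882801]
 [  1.70840541  -0.54895643]
 [ 31.76877183 100.022192  ]]
((0.8314361572265625, 0.9456710815429688), (70.63835906982422, 201.00230407714844), 0.581265389919281)
[ 0.58961298 -0.20324816  0.0816591 ] [ 0.60675428 -0.26074752  0.0816591 ] [208.4801768  176.47157252]
```

Run:
```python
from h import *
s=dict(np.load('w4.npz',allow_pickle=True)); st=manip.state(); M=R.from_quat(st['tool_rot']).as_matrix()
p=(cloud(s)-st['position'])@M
m=(abs(p[...,0])<.05)&(abs(p[...,1])<.0125)&(p[...,2]<-.025)&(p[...,2]>-.06); v,u=np.nonzero(m); q=p[m]
a=np.array([np.sin(np.radians(24.3)),0,-np.cos(np.radians(24.3))]); h=q@a*1000
hi,e=np.histogram(h,bins=np.arange(20,70,1)); print(list(zip(e.astype(int),hi)))
hp=e[hi.argmax()]; t=q[abs(h-hp)<2]*1000; c=t.mean(0); nn=np.linalg.svd(t-c,full_matrices=False)[2][2]; print(len(t),c,nn,t.min(0),t.max(0))
b=np.array([np.cos(np.radians(24.3)),0,np.sin(np.radians(24.3))]); print('perp range',np.percentile(t@b,[1,99]),'y',np.percentile(t[:,1],[1,99]))
```

```text
[(np.int64(20), np.int64(5)), (np.int64(21), np.int64(4)), (np.int64(22), np.int64(4)), (np.int64(23), np.int64(4)), (np.int64(24), np.int64(2)), (np.int64(25), np.int64(2)), (np.int64(26), np.int64(1)), (np.int64(27), np.int64(1)), (np.int64(28), np.int64(7)), (np.int64(29), np.int64(26)), (np.int64(30), np.int64(17)), (np.int64(31), np.int64(4)), (np.int64(32), np.int64(6)), (np.int64(33), np.int64(9)), (np.int64(34), np.int64(4)), (np.int64(35), np.int64(13)), (np.int64(36), np.int64(7)), (np.int64(37), np.int64(11)), (np.int64(38), np.int64(4)), (np.int64(39), np.int64(2)), (np.int64(40), np.int64(4)), (np.int64(41), np.int64(27)), (np.int64(42), np.int64(747)), (np.int64(43), np.int64(2290)), (np.int64(44), np.int64(930)), (np.int64(45), np.int64(54)), (np.int64(46), np.int64(15)), (np.int64(47), np.int64(23)), (np.int64(48), np.int64(26)), (np.int64(49), np.int64(44)), (np.int64(50), np.int64(101)), (np.int64(51), np.int64(190)), (np.int64(52), np.int64(230)), (np.int64(53), np.int64(156)), (np.int64(54), np.int64(170)), (np.int64(55), np.int64(239)), (np.int64(56), np.int64(284)), (np.int64(57), np.int64(306)), (np.int64(58), np.int64(288)), (np.int64(59), np.int64(83)), (np.int64(60), np.int64(94)), (np.int64(61), np.int64(23)), (np.int64(62), np.int64(0)), (np.int64(63), np.int64(0)), (np.int64(64), np.int64(0)), (np.int64(65), np.int64(0)), (np.int64(66), np.int64(0)), (np.int64(67), np.int64(0)), (np.int64(68), np.int64(0))]
3994 [ 17.44646397  -1.44432755 -39.88660872] [-4.26022936e-01 -2.25044193e-04  9.04712334e-01] [  5.75268972 -12.48960139 -45.76496779] [ 28.046913    10.32712352 -34.07850795]
perp range [-10.93298866  10.11375412] y [-11.87363327   9.25200291]
```

```bash
cat >> h.py <<'E'
def pre(off,mouth=(.606,-.2613,.0808),foot=(-.0471,-.0006,.0999)):
    st=manip.state(); M=R.from_quat(st['tool_rot']).as_matrix(); y=np.radians(16.6); t=np.radians(25)
    n=np.array([-np.sin(t)*np.cos(y),-np.sin(t)*np.sin(y),np.cos(t)])
    return (M.T@(np.array(mouth)+n*off-M@np.array(foot)-st['position'])*100).round(2), M.T@n
E
python3 -c "
from h import *
print(pre(.06),pre(.015),yawdiff(106.6))"
```

```text
(array([ 8.23, -8.25,  6.33]), array([ 4.22990096e-01,  7.82892608e-04, -9.06133967e-01])) (array([ 6.33, -8.25, 10.41]), array([ 4.22990096e-01,  7.82892608e-04, -9.06133967e-01])) (np.float64(0.0001658417477671264), np.float64(106.60950203221412))
```

Call:
play_rows([
  [2.5, -2.5, 1, 0],
  [5, -5, 2.5, 0],
  [7, -7.5, 4, 0],
  [8.23, -8.25, 6.33, 0],
  [8.23, -8.25, 6.33, 0],
  [7.2, -8.25, 8.5, 0],
  [6.54, -8.25, 9.95, 0],
  [6.54, -8.25, 9.95, 0],
  [6.54, -8.25, 9.95, 0],
  [6.54, -8.25, 9.95, 0],
])

```text
time_s: 7.73
position: [0.553, -0.2774, 0.2004]
tool_rot: [-0.144, 0.99, -0.0, 0.0]
wrist_force: [-0.5, 0.4, -0.9]
grip_width: 0.024
grip_force: 61.3
```

Run:
```python
from h import *
s,p,th=lean(); S=snap('scene'); T=snap('top'); print(pre(.02))
c=lambda i,y,x,f:cv2.resize(i[y:y+150,x:x+130],None,fx=f,fy=f,interpolation=2)
im=np.hstack([c(S['frame'],120,30,3),c(T['frame'],150,370,3)]); cv2.imwrite('pics/c5.png',np.clip(im*1.5,0,255).astype('uint8'))
print(proj(S,[.606,-.2613,.0808]),proj(T,[.606,-.2613,.0808]))
```

```text
lean 24.232229476052456 axis x at tool z=3mm -3.5131232533313246
(array([-0.  ,  0.18,  0.19]), array([ 0.42174099, -0.00175167, -0.90671466]))
[ 74.304386   219.47972093] [444.55994123 221.21061213]
```

View pics/c5.png

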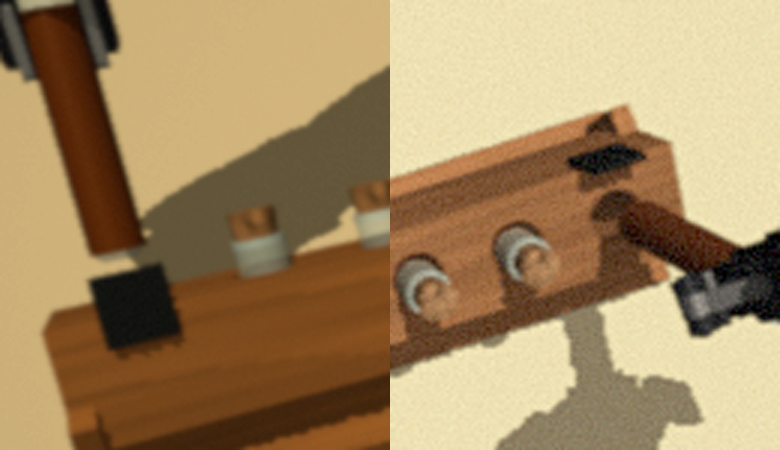

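Aligned: in the left crop the tube foot (115,250) is just behind and above the tag, and in the right crop it is over the hole at (610,207). Now I insert along the hole axis.

Call:
play_rows([
  [-0.2, 0.1, 0.5, 0],
  [-0.4, 0.1, 1.0, 0],
  [-0.63, 0.1, 1.5, 0],
  [-0.85, 0.1, 2.0, 0],
  [-1.06, 0.1, 2.45, 0],
  [-1.27, 0.1, 2.9, 0],
  [-1.27, 0.1, 2.9, 0],
])

```text
time_s: 8.47
position: [0.5643, -0.273, 0.1689]
tool_rot: [-0.144, 0.99, 0.001, -0.001]
wrist_force: [-0.9, 0.1, -1.1]
grip_width: 0.0237
grip_force: 61.3
```

Run:
```python
from h import *
lean(); print(pre(-.01)[0],manip.state()['wrist_force'],manip.state()['torque']); print(pre(-.01)[0])
```

```text
lean 24.189848245287227 axis x at tool z=3mm -3.352099142114139
[-0.06  0.   -0.22] [ 0.44178365 -0.48335771 -0.22997372] [ 0.00929031  0.00727122 -0.03869167]
[-0.06  0.   -0.22]
```

Call:
play_rows([
  [-0.2, 0, 0.45, 0],
  [-0.42, 0, 0.9, 0],
  [-0.63, 0, 1.36, 0],
  [-0.85, 0, 1.8, 0],
  [-1.06, 0, 2.27, 0],
  [-1.06, 0, 2.27, 0],
])

```text
time_s: 9.02
position: [0.5745, -0.27, 0.1462]
tool_rot: [-0.144, 0.99, 0.001, -0.001]
wrist_force: [0.4, -0.5, -0.7]
grip_width: 0.0234
grip_force: 61.3
```

Run:
```python
from h import *
lean(); print(pre(-.05)[0],manip.state()['wrist_force'])
```

```text
lean 24.250626266266632 axis x at tool z=3mm -3.3897456506722605
[-0.69  0.    1.14] [-0.83297531 -0.38997632 -0.18350605]
```

Call:
play_rows([
  [-0.17, 0, 0.36, 0],
  [-0.34, 0, 0.72, 0],
  [-0.45, 0, 0.95, 0],
  [-0.45, 0, 0.95, 0],
])

```text
time_s: 9.4
position: [0.5788, -0.2689, 0.1374]
tool_rot: [-0.144, 0.99, 0.0, -0.0]
wrist_force: [-0.7, -0.9, -0.7]
grip_width: 0.0238
grip_force: 61.3
```

Call:
play_rows([
  [-0.06, 0, 0.13, 0],
  [-0.12, 0, 0.26, 0],
  [-0.12, 0, 0.26, 0],
])

```text
time_s: 9.65
position: [0.5801, -0.2688, 0.1354]
tool_rot: [-0.144, 0.99, 0.0, -0.0]
wrist_force: [-0.4, 0.5, -0.1]
grip_width: 0.0236
grip_force: 61.3
```

Call:
play_rows([
  [-0.04, 0, 0.09, 0],
  [-0.08, 0, 0.18, 0],
  [-0.08, 0, 0.18, 0],
])

```text
time_s: 9.9
position: [0.5807, -0.269, 0.135]
tool_rot: [-0.144, 0.99, -0.0, -0.0]
wrist_force: [-4.4, 1.0, 7.9]
grip_width: 0.0232
grip_force: 62.1
```

Call:
play_rows([
  [-0.04, 0, 0.09, 0],
  [-0.08, 0, 0.18, 0],
  [-0.08, 0, 0.18, 0],
])

```text
time_s: 10.15
position: [0.581, -0.2691, 0.135]
tool_rot: [-0.144, 0.99, -0.001, -0.0]
wrist_force: [-12.5, 1.9, 20.7]
grip_width: 0.024
grip_force: 63.6
```

Contact force runs along the hole axis, so the foot is on the floor. I relieve the press, release and retreat straight up.

Call:
play_rows([
  [0.07, 0, -0.15, 0],
  [0.07, 0, -0.15, 0],
  [0.07, 0, -0.15, 0],
])

```text
time_s: 10.4
position: [0.5809, -0.2691, 0.1351]
tool_rot: [-0.144, 0.99, -0.001, 0.0]
wrist_force: [-5.8, 1.3, 10.9]
grip_width: 0.0238
grip_force: 62.4
```

Call:
play_rows([
  [0, 0, 0, 0],
  [0, 0, 0, 0],
  [0, 0, 0, 0],
  [0, 0, 0, 0],
  [0, 0, 0, 0],
  [0, 0, 0, 0],
  [0, 0, 0, 0],
  [0, 0, 0, 0],
], claw=4.8)

```text
time_s: 11.07
position: [0.5809, -0.2686, 0.1334]
tool_rot: [-0.144, 0.99, 0.0, 0.0]
wrist_force: [0.6, 0.4, -0.1]
grip_width: 0.0479
grip_force: 0.0
```

Call:
play_rows([
  [0, 0, -0.5, 0],
  [0, 0, -1.2, 0],
  [0, 0, -2.5, 0],
  [0, 0, -4.5, 0],
  [0, 0, -7, 0],
  [0, 0, -10, 0],
  [0, 0, -13, 0],
  [0, 0, -15, 0],
  [0, 0, -15, 0],
  [0, 0, -15, 0],
])

```text
time_s: 11.9
position: [0.5816, -0.2691, 0.2863]
tool_rot: [-0.144, 0.99, -0.001, 0.001]
wrist_force: [-0.1, -0.6, -0.3]
grip_width: 0.0484
grip_force: 0.0
```

Run:
```python
from h import *
S=snap('scene'); W=snap('wrist')
cv2.imwrite('pics/f.png',np.clip(np.hstack([cv2.resize(S['frame'][100:300,20:220],(400,400)),cv2.resize(W['frame'],(400,400))])*1.5,0,255).astype('uint8'))
P=cloud(W); y=np.radians(16.6); t=np.radians(25); n=np.array([-np.sin(t)*np.cos(y),-np.sin(t)*np.sin(y),np.cos(t)])
c=np.array([.606,-.2613,.0808]); h=(P-c)@n; rad=np.linalg.norm((P-c)-h[...,None]*n,axis=-1)
q=h[(rad<.010)&(h>.05)]; print(len(q),np.percentile(q,[5,50,95]))
T=P[(rad<.014)&(abs(h-np.median(q))<.004)]; cc=T.mean(0); print(cc-(c+n*.104), np.linalg.svd(T-cc,full_matrices=False)[2][2])
```

```text
533 [0.05571068 0.09136219 0.1058249 ]
[ 0.00336664  0.00085338 -0.01248867] [ 0.3919416   0.10778355 -0.91365447]
```

View pics/f.png

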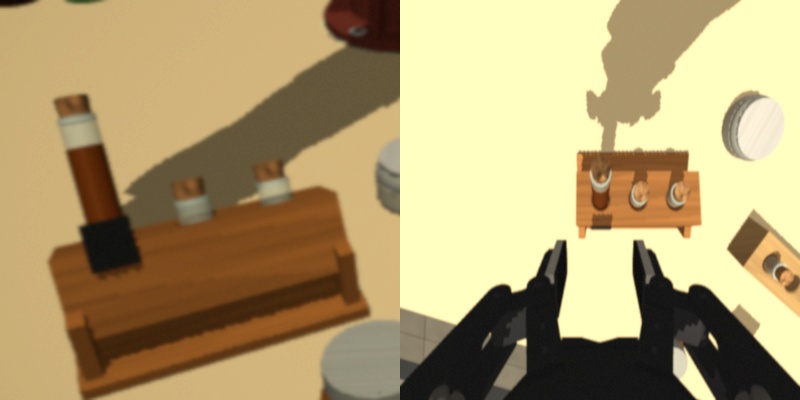

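Run:
```python
from h import *
for w in('wrist','top'):
    P=cloud(snap(w)); y=np.radians(16.6); t=np.radians(25); n=np.array([-np.sin(t)*np.cos(y),-np.sin(t)*np.sin(y),np.cos(t)]); ey=np.array([-np.sin(y),np.cos(y),0])
    for k,lo in((0,.09),(.06,.02),(.12,.02)):
        c=np.array([.606,-.2613,.0808])+k*ey; h=(P-c)@n; rad=np.linalg.norm((P-c)-h[...,None]*n,axis=-1)
        q=h[(rad<.008)&(h>lo)&(h<.12)]; hi,e=np.histogram(q,bins=np.arange(.02,.12,.001)); print(w,k,len(q),e[hi.argmax()],hi.max())
```

```text
wrist 0 230 0.10500000000000008 57
wrist 0.06 184 0.03000000000000001 85
wrist 0.12 185 0.03000000000000001 73
top 0 84 0.10500000000000008 18
top 0.06 83 0.03000000000000001 25
top 0.12 83 0.03000000000000001 34
```

```bash
python3 -c "
from station import manip; print(manip.sign_off())"
```

```text
the job is handed in; nothing more can be done
None
```

The tall brown tube is in the rack's empty hole, cork up; I held it until it pressed on the hole floor, then let go, touched nothing else as far as I could see, and handed the job in at about 12 s.

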